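# Shut and latch the egg carrier

### The arm

A 6-joint arm with a two-finger parallel gripper is mounted at the origin on the work surface. World frame = base frame: x ahead of the robot, y to its left, z up, the work surface at z = 0. Lengths are in m, angles in rad, forces in N, time in s.
With the tool pointing down it reaches from about 0.3 to 0.85 m from the base axis. Payload 4.2 kg.
Tool frame: the origin (TCP) lies at the very end of the fingers, on their centre line; the grasp point (between the pads) lies 19 mm behind it; z points along the fingers, y is the direction in which the jaws open and shut (so a half turn about z gives the same grasp; the last joint's range is limited). The gripper opens to 91 mm and grips with 3 to 60 N. Pads are 32 mm wide; open, the fingers measure 118 mm over their backs; the gripper's body (76 mm by 178 mm) begins 60 mm behind the grasp point.
Start: joints at [1.172, 0.32, 1.565, -0, 1.257, -0.02], TCP at [0.213, 0.534, 0.214] pointing down, gripper open.
Joint ranges: [-3.11, 3.11], [-0.84, 2.01], [0.21, 2.61], [-1.34, 4.49], [0.05, 2.63], [-2.56, 2.56]. Speed limits (rad/s): [2.57, 2.57, 3.14, 3.14, 3.14, 3.14].

### API

Orientations are given as a unit quaternion [x, y, z, w].
In Python, from cell import ctrl, vision gives the robot as it stands. The module is installed in compiled form; this text tells all that it offers.
- The arm moves only by the shell command python3 -m crank 'ROWS' [FORCE]. ROWS is text: rows parted by semicolons, each of 5 numbers parted by spaces: the gripper command: -1 is shut, 1 is fully open, values between are in proportion, then the shift along the tool's x, y, z in m, then the turn about the tool's z in rad. In form: hand tx ty tz twist; .... A call has 1 to 5 rows; each row is the pose to reach, as a shift and turn from the pose measured when the call began, along the tool's axes at that moment; what a row does not reach only later rows make up. A row lasts 1/12 s, in which the tool goes at most 41.7 mm and 7.16 degrees, less where a joint would pass 70% of its speed; a pose out of reach is approached as far as the arm can. A call with a gripper value outside its range is refused whole. The fingers move at their own pace and stop on an object; FORCE is the grip in N (left out, the last holds). Time passes only in rows, so rows that repeat a pose let the fingers close. It gives the time, the measured TCP pose, the force and the opening at its end, in the units of the state.
- ctrl.observe(): the state, without advancing time (a new reading comes with each control period).
- vision.capture(name): name is "scene" or "side" or "wrist"; returns a dict with "img" (480x640x3 uint8, red, green, blue), "z_map" (480x640 float32, m along the optical axis (not along the pixel's ray), 0 where there is no reading), "fx", "fy", "cx", "cy" (pixels), "k1" (the pictures are not rectified: a ray, as slopes to the right and down, at radius r is drawn at 1 + k1 r^2 times it, then the intrinsics apply), "rvec" (rotation vector, rad) and "tvec" (3), from world to camera coordinates, as OpenCV has them. Camera axes: x right, y down, z forward; pixel columns grow to the right and rows downward; lengths in m; the calibration is good to about 2 mm. A picture is of the moment at which its call begins.
- ctrl.hand_in(): hands the job in, once; it reports no verdict.
Trained networks look in the newest picture that a camera, given by its name, has taken for a name from the list of things; names that differ only in an ending like _2 or _b are one class to them, and where a whole thing is asked for, a point or a joint stands for the part that bears it (a point fixed in the world has none). Each returns a list of dicts, best first, with "score" (0 to 1); they miss things now and then, are a little off and sometimes report something else, mostly with a low value. They report only what shows in the picture. A call takes as long as a camera call.
- vision.find_in(camera, label): "position" ([row, column] in pixels, amid what is visible of it).
- vision.tip_of(camera, label): "position" ([row, column] in pixels: a listed point, or the origin of a listed thing).
The state is a dict: "clock": time; "qpos": joint angles; "joint_vel": joint speeds; "tau": joint torques, N m; "tcp_pos": TCP position; "tool_rot": TCP orientation; "wrist_force": force on the tool from outside, world axes, zero at the start; "ft_torque": the same for the moment, N m; "finger_gap": finger opening in m.
Only numpy, scipy, OpenCV 4.12 (cv2) and the standard library are available. Lean on these libraries where they do the work, as an engineer would, in place of code of your own. Each camera call takes 0.05 s, during which the arm holds its last target. There are 200 camera calls.

### The job

Close the egg carrier on the trolley: bring its lid down onto the seal, pull the red lever fully up (lifting the steel wire loop draws it up), hook the loop over the two black keepers on the lid so that its bar lies behind their lips, then press the red lever all the way down to its stop so that the lid is pulled tight and stays so. Let go of everything, and leave the cup, the bowl and the jar where they stand.

Things in the scene. Friction and masses are not known exactly. Their poses are not given: they have to be found in the camera images.
- carrier: blue insulated egg carrier, fixed on the work surface: 200 (x) x 260 (y) x 100 mm high, white lid on top. Origin: centre of its underside; x points from the latch side (front, facing roughly the robot's right, -y) to the hinge side, y along the front, z up. Latch in the middle of the front. Measures below are in this frame
- lid (a joint): angle of the white lid, rad: 0 = flush and tight, about 0.036 = lying loose on the rubber seal (front 7 mm proud), more = open. Hinge along y at carrier x=+100, z=100 mm. Plate 197 (x) x 260 x 10 mm. Stiff hinge: stays where left, 2 to 6 N near the front swings it down. Below 0.036 it squeezes the springy seal (5 to 22 N at the front), which lifts it again when let go
- lid_spot (a point): point on the lid's upper face (a grey panel), on the centre line, 140 mm from the hinge: a good place to press the lid down
- keeper_seat (a point): point midway between the two black keepers where the bar's axis lies when hooked; moves with the lid, axes as the lid's (x to the hinge, z up). Keepers: on the lid's front edge at y = +27 and -27 mm, 14 mm wide, 40 mm free between them down to the lid's top 16 mm below. Each a trough: floor 4.5 mm below the point, lip 6 to 11 mm in front, top 1.5 mm above it; back wall 6 mm behind, 23 mm above it
- pivot (a point): axis of the lever (along y), 14 mm in front of the carrier's front face, 66 mm above the work surface
- lever (a joint): angle of the red lever, rad: 0 = fully up (open), 1.48 = fully down at its stop. Paddle 34 mm wide (y), 6 thick, from 8 to 60 mm from the pivot; at 0 it slopes up and outward (122 deg from carrier +x towards +z), at 1.48 outward and 27 deg below level. Stays where left (about 2 N at its tip moves it, up to 8 N with the bail hooked). Holds the lid only past its dead centre (1.27), pressed home
- lever_tip (a point): end of the red paddle, mid-thickness, 60 mm from the pivot; a push on its upper (carrier-side) face, outward and then down, closes it
- bail_pivot (a point): axis (along y) on the lever's crank, 20 mm from the pivot, about which the steel bail swings. With the lever at 0 it lies 20 mm in front of the pivot and 1.4 mm below it; pressing the lever carries it down under the pivot
- bail (a joint): angle of the bail relative to the lever, rad: 0 = on its stop, pointing outward (10 deg above level with the lever at 0); grows as it is lifted up and over towards the lid, about 1.87 when laid on the keepers with the lever at 0. Swings freely: let go before upright (1.4) it falls out, past upright it falls inward against the keepers' back walls
- bail_bar (a point): middle of the bail's cross bar: round steel, 9 mm thick, 80 mm long along y, 81.3 mm from the bail's pivot, a 7 mm rod at each end. Can be pinched at its middle from above. With the lever at 0 its arc passes about 3 mm clear over the lips (lid on the seal); with the lever past about 0.15 it may catch on them, but lifting the bail pulls the lever up (about 5 N)
- cup_a_mid (a point): clear plastic cup, 84 mm across, 60 mm high, loose, light; point at its centre, half-way up. Leave alone
- bowl_mid (a point): white bowl, 110 mm across, 50 mm high, loose; point at its centre, half-way up. Leave alone
- jar_mid (a point): amber jar with yellow cap, 52 mm across, 90 mm high, loose; point at its centre, half-way up. Leave alone

How it is judged:
On the way, in this order (a step that is already met when the one before it is completed fails the run):
1. the lid lies on its seal (value of joint lid below 0.055 rad), for 0.2 s.
2. the bail's bar is over the keepers, behind their lips, with the lever still up (x of bail_bar in the frame of keeper_seat between -0.006 and 0.006 m and z of bail_bar in the frame of keeper_seat between -0.004 and 0.012 m and value of joint lever below 0.7 rad), for 0.2 s.
3. the lever is pressed down to its stop (value of joint lever above 1.42 rad), for 0.2 s.
At the end, for the whole second after the job is handed in: The bail's bar lies in both keepers behind the lips (within 3.5 mm front to back and 3 mm in height of its seat), the lever is down at its stop (within 0.08 rad) and the lid is pulled tight (within 0.015 rad, 3 mm at the front edge) and all stays so on its own (x of bail_bar in the frame of keeper_seat between -0.0035 and 0.0035 m and z of bail_bar in the frame of keeper_seat between -0.003 and 0.003 m and value of joint lever above 1.4 rad and value of joint lid below 0.015 rad); the robot touches nothing.
It fails at once if the cup is shoved or tipped (more than 20 mm) (distance of cup_a_mid from where it was at the start of the episode above 0.02 m).
It fails at once if the bowl is shoved or tipped (more than 20 mm) (distance of bowl_mid from where it was at the start of the episode above 0.02 m).
It fails at once if the jar is shoved or tipped (more than 20 mm) (distance of jar_mid from where it was at the start of the episode above 0.02 m).
It also fails if it takes over 67 s, if anything falls off the work surface, if the arm or the gripper's body presses on something with over 40 N, if the wrist force passes 120 N, or if a joint passes its speed limit or range.

## Working session

There is one attempt and no reset: what is moved stays moved. The work goes in short steps, Python scripts to look and compute and a shell command to move; the robot and the scene stay as the last step left them, time stands still between calls to the robot, and variables do not carry over. Pictures are saved under pics/ and viewed, about 8 in all and at most 12, crops included, and the job is handed in when it is done.

```bash
mkdir -p pics; cat > h.py <<'E'
import numpy as np, cv2
from cell import ctrl, vision
from scipy.spatial.transform import Rotation as R
def cap(n):
    c=vision.capture(n); c['R']=R.from_rotvec(np.ravel(c['rvec'])).as_matrix(); c['t']=np.ravel(c['tvec']); return c
def ray(c,p):
    r,q=p; d=np.array([(q-c['cx'])/c['fx'],(r-c['cy'])/c['fy']]); u=d.copy()
    for _ in range(10): u=d/(1+c['k1']*(u@u))
    v=np.array([u[0],u[1],1.]); return -c['R'].T@c['t'], c['R'].T@v   # per unit depth
def pt(c,p,w=2):
    r,q=[int(round(x)) for x in p]; z=c['z_map'][max(r-w,0):r+w+1,max(q-w,0):q+w+1]; z=z[z>0]
    if z.size==0: return None
    o,v=ray(c,p); return o+v*np.median(z)
def tri(cs,ps):
    A=0;b=0
    for c,p in zip(cs,ps):
        o,v=ray(c,p); v=v/np.linalg.norm(v); M=np.eye(3)-np.outer(v,v); A=A+M; b=b+M@o
    x=np.linalg.solve(A,b); return x
def proj(c,X):
    x=c['R']@X+c['t']; u=x[:2]/x[2]; u=u*(1+c['k1']*(u@u)); return np.array([u[1]*c['fy']+c['cy'],u[0]*c['fx']+c['cx']])
def save(c,n): cv2.imwrite(f'pics/{n}.png',cv2.cvtColor(c['img'],cv2.COLOR_RGB2BGR))
np.set_printoptions(precision=4,suppress=True)
E
python3 - <<'E'
from h import *
for n in ['scene','side']:
    c=cap(n); save(c,n+'0'); print(n,-c['R'].T@c['t'])
    for l in ['carrier','lid_spot','keeper_seat','pivot','lever_tip','bail_pivot','bail_bar','cup_a_mid','bowl_mid','jar_mid']:
        for d in vision.tip_of(n,l)[:1]: print(l,round(d['score'],2),np.array(d['position']),pt(c,d['position']))
s=ctrl.observe();print(s)
a=cv2.imread('pics/scene0.png');b=cv2.imread('pics/side0.png')
E
```

```text
scene [0.39   0.4326 1.0806]
carrier 0.55 [255.2 369.1] [0.5196 0.0668 0.1422]
lid_spot 0.58 [136.3 357.8] [ 0.6828 -0.1692  0.0689]
keeper_seat 0.63 [178.  390.7] [ 0.552  -0.0438  0.2133]
pivot 0.98 [192.6 393.5] [ 0.5357 -0.0275  0.204 ]
lever_tip 0.83 [163.9 406.3] [ 0.581  -0.206   0.0038]
bail_pivot 0.77 [189.3 397.7] [ 0.5323 -0.0345  0.2083]
bail_bar 0.57 [158.9 414.6] [ 0.5643 -0.1965  0.0523]
cup_a_mid 0.67 [172.9 290.5] [ 0.7713 -0.0548  0.0029]
bowl_mid 0.63 [353.9 345. ] [0.4741 0.203  0.004 ]
jar_mid 0.56 [136.3 359. ] [ 0.6804 -0.1699  0.07  ]
side [ 0.3372 -0.6762  0.807 ]
carrier 0.77 [310.9 291. ] [ 0.51   -0.0794  0.1086]
lid_spot 0.97 [235.4 292.5] [ 0.5253 -0.0501  0.2378]
keeper_seat 0.56 [230.9 305.3] [0.5678 0.018  0.1793]
pivot 0.93 [330.4 322.8] [ 0.5519 -0.1115  0.0803]
lever_tip 0.85 [333.  335.9] [ 0.5614 -0.143   0.1059]
bail_pivot 0.65 [340.2 327. ] [ 0.5704 -0.0838  0.0153]
bail_bar 0.59 [380.9 351.7] [ 0.5664 -0.2013  0.0556]
cup_a_mid 0.92 [289.7 416.3] [ 0.7741 -0.0198  0.0049]
bowl_mid 0.73 [243.1 227.1] [0.468  0.2237 0.0086]
jar_mid 0.75 [355.5 422.2] [ 0.6834 -0.2043  0.0701]
{'clock': 1.1, 'qpos': array([ 1.172 ,  0.3196,  1.5645,  0.    ,  1.2574, -0.02  ]), 'joint_vel': array([-0.001 ,  0.001 ,  0.0005, -0.    ,  0.0011,  0.0002]), 'tau': array([ -0.0007, -41.2369, -23.2232,   0.0728,   0.0378,  -0.    ]), 'tcp_pos': array([0.2126, 0.5342, 0.214 ]), 'tool_rot': array([0.1883, 0.9821, 0.    , 0.    ]), 'wrist_force': array([-0.9748,  1.229 , -0.1613]), 'ft_torque': array([ 0.0427, -0.0051,  0.0181]), 'finger_gap': 0.09106802537877752}
```

View images.

View pics/scene0.png

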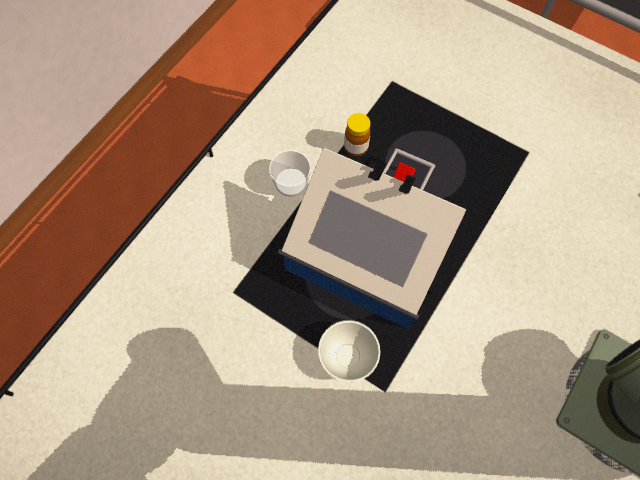

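View pics/side0.png

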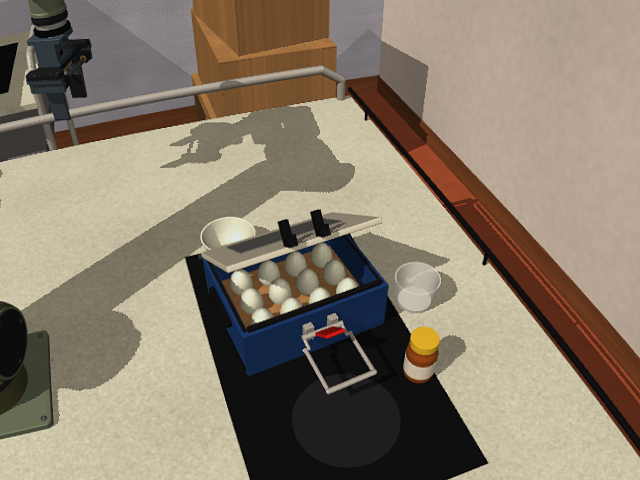

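```bash
cat > fit.py <<'E'
from h import *
from scipy.optimize import least_squares
def model(p):
    x,y,yaw,lid,lev,bail=p
    Rz=R.from_euler('z',yaw).as_matrix(); W=lambda v:Rz@np.array(v)+[x,y,0]
    def L(v): # lid-closed carrier coords -> rotated about hinge; opening lifts front
        d=np.array(v)-[.1,0,.1]; c,s=np.cos(lid),np.sin(lid)
        return W([.1+c*d[0]+s*d[2],d[1],.1-s*d[0]+c*d[2]])
    P=np.array([-.114,0,.066]); dr=lambda a:np.array([np.cos(a),0,np.sin(a)])
    a0=np.radians(122)+lev; bp=P+.020*dr(np.radians(184)+lev); ab=np.radians(170)+lev-bail
    return dict(pivot=W(P),lever_tip=W(P+.06*dr(a0)),bail_pivot=W(bp),bail_bar=W(bp+.0813*dr(ab)),
      be1=W(bp+.0813*dr(ab)+[0,.04,0]),be2=W(bp+.0813*dr(ab)-[0,.04,0]),
      keeper_seat=L([-.100,0,.126]),lid_spot=L([-.04,0,.11]),lf1=L([-.097,.13,.11]),lf2=L([-.097,-.13,.11]),
      lh1=L([.1,.13,.11]),lh2=L([.1,-.13,.11]),cf1=W([-.1,.13,0]),cf2=W([-.1,-.13,0]),ct2=W([-.1,-.13,.1]),back=W([.1,0,.1]))
def fit(obs,p0,cams):
    def f(p):
        m=model(p); return np.concatenate([(proj(cams[c],m[k])-rc) for c,k,rc in obs])
    s=least_squares(f,p0,loss='soft_l1',f_scale=3.); return s.x,f(s.x).reshape(-1,2)
E
python3 - <<'E'
from fit import *
cams={n:cap(n) for n in['scene','side']}
o=[('scene','lf2',(150,324)),('scene','lf1',(210,466)),('scene','lh1',(318,417)),('scene','lh2',(252,283)),
('scene','bail_bar',(159,414)),('side','bail_bar',(381,352)),('side','lever_tip',(333,336)),('scene','lever_tip',(163.9,406.3)),
('side','lid_spot',(235.4,292.5)),('side','cf1',(370,249)),('side','cf2',(318,386)),('side','ct2',(285,387)),
('side','pivot',(330.4,322.8)),('side','bail_pivot',(340.2,327)),('side','lf1',(267,228)),('side','lf2',(220,382)),('side','keeper_seat',(230.9,305.3)),('scene','keeper_seat',(178,390.7))]
p,r=fit(o,[.53,-.0,1.3,.5,.5,.1],cams)
print(p)
for a,b in zip(o,r): print(a[0],a[1],b)
for k,v in model(p).items(): print(k,v)
print('tri bar',tri([cams['scene'],cams['side']],[(159,414),(381,352)]),'cup',tri([cams['scene'],cams['side']],[(172.9,290.5),(289.7,416.3)]),'jar',tri([cams['scene'],cams['side']],[(136.3,359),(355.5,422.2)]))
E
```

```text
[0.5423 0.0158 1.6916 0.568  0.3026 0.0084]
scene lf2 [-1.813 -1.791]
scene lf1 [-0.5513 -0.5206]
scene lh1 [-1.9329 -1.1762]
scene lh2 [ 0.3039 -3.1037]
scene bail_bar [ 0.0381 -1.3731]
side bail_bar [-0.5942 -0.7767]
side lever_tip [ 0.1578 -0.1566]
scene lever_tip [ 1.6477 -0.1727]
side lid_spot [2.3035 1.567 ]
side cf1 [ 5.5335 -1.2442]
side cf2 [ 4.2803 -3.1648]
side ct2 [-1.664   0.6331]
side pivot [-1.3052 -0.7028]
side bail_pivot [-0.2544  0.2924]
side lf1 [ 0.8348 -1.9751]
side lf2 [-2.8764 -1.3595]
side keeper_seat [ 0.4361 -0.1088]
scene keeper_seat [-1.5719  1.1602]
pivot [ 0.556  -0.0974  0.066 ]
lever_tip [ 0.5615 -0.1426  0.1051]
bail_pivot [ 0.5583 -0.1159  0.0587]
bail_bar [ 0.568 -0.196  0.049]
be1 [ 0.5283 -0.2009  0.049 ]
be2 [ 0.6077 -0.1912  0.049 ]
keeper_seat [ 0.5489 -0.0385  0.2295]
lid_spot [0.5438 0.0032 0.1837]
lf1 [ 0.4206 -0.0602  0.2144]
lf2 [ 0.6787 -0.0288  0.2144]
lh1 [0.4005 0.1047 0.1084]
lh2 [0.6586 0.136  0.1084]
cf1 [ 0.4253 -0.0992  0.    ]
cf2 [ 0.6834 -0.0678  0.    ]
ct2 [ 0.6834 -0.0678  0.1   ]
back [0.5302 0.115  0.1   ]
tri bar [ 0.5671 -0.1978  0.0494] cup [ 0.7604 -0.0416  0.0317] jar [ 0.692  -0.1873  0.0429]
```

```bash
cat > go.py <<'E'
# usage: go.py cx cy z : shift in tool axes to a point given in carrier coords, for TCP; twist to mode A
import sys
from fit import *
P=[0.5423,0.0158,1.6916]
def C2W(v): return R.from_euler('z',P[2]).apply(v)+[P[0],P[1],0]
def W2C(v): return R.from_euler('z',-P[2]).apply(np.array(v)-[P[0],P[1],0])
def st():
    s=ctrl.observe(); T=R.from_quat(s['tool_rot']); y=T.apply([0,1,0])
    tw=np.arctan2(y[1],y[0])-P[2]
    print('t',round(s['clock'],2),'tcp carrier',W2C(s['tcp_pos'])*1000,'F(carrier)',R.from_euler('z',-P[2]).apply(s['wrist_force']),'gap',round(s['finger_gap']*1000,1),'twist to A',round(tw,3),'q',s['qpos'])
    return s,T
if __name__=='__main__':
    s,T=st()
    if len(sys.argv)>3: print('shift mm',T.inv().apply(C2W(np.array([float(a) for a in sys.argv[1:4]])/1000)-s['tcp_pos'])*1000)
E
python3 go.py -45 0 275
```

```text
t 1.2 tcp carrier [554.3904 264.7765 213.9898] F(carrier) [-0.135  -0.6178 -0.1891] gap 91.3 twist to A -0.5 q [ 1.172   0.3196  1.5645 -0.      1.2574 -0.02  ]
shift mm [-519.5755 -399.2674  -61.0281]
```

```bash
python3 -m crank '-1 -0.033 -0.025 -0.012 -0.1; -1 -0.066 -0.05 -0.024 -0.2; -1 -0.098 -0.075 -0.036 -0.3; -1 -0.13 -0.1 -0.048 -0.4; -1 -0.16 -0.125 -0.06 -0.5' 20; python3 go.py -45 0 275
```

```text
clock: 1.62
tcp_pos: [0.3141, 0.3602, 0.2735]
tool_rot: [-0.063, 0.998, 0.0, 0.0]
wrist_force: [1.1, -0.1, 0.1]
finger_gap: 0.0607
t 1.62 tcp carrier [369.4152 185.0677 273.4887] F(carrier) [-0.2169 -1.0714  0.0816] gap 60.7 twist to A 0.006 q [ 0.8298  0.1303  1.6663 -0.0002  1.3447 -0.8679]
shift mm [-182.5341 -415.5375   -1.4742]
```

```bash
python3 -m crank '-1 -0.015 -0.035 0 0; -1 -0.03 -0.07 0 0; -1 -0.045 -0.105 0 0; -1 -0.06 -0.14 0 0; -1 -0.075 -0.175 0 0'; python3 -m crank '-1 -0.016 -0.036 0 0; -1 -0.032 -0.072 0 0; -1 -0.048 -0.108 0 0; -1 -0.064 -0.144 0 0; -1 -0.08 -0.18 0 0'; python3 go.py -45 0 275
```

```text
clock: 2.03
tcp_pos: [0.4112, 0.1944, 0.2738]
tool_rot: [-0.063, 0.998, 0.0, 0.001]
wrist_force: [1.2, 0.7, 0.3]
finger_gap: 0.0274
clock: 2.45
tcp_pos: [0.514, 0.024, 0.2741]
tool_rot: [-0.063, 0.998, 0.0, 0.001]
wrist_force: [-0.1, 1.2, -0.4]
finger_gap: 0.0002
t 2.45 tcp carrier [ 11.5779  27.1361 274.1022] F(carrier) [ 1.2249 -0.0535 -0.3587] gap 0.2 twist to A 0.006 q [ 0.0239  0.1892  1.5922  0.0007  1.3585 -1.6736]
shift mm [-26.808  -56.7344  -0.8766]
```

```bash
python3 -m crank '-1 -0.014 -0.03 0 0; -1 -0.027 -0.056 0.01 0; -1 -0.027 -0.056 0.03 0; -1 -0.027 -0.056 0.05 0; -1 -0.027 -0.056 0.07 0'; python3 -m crank '-1 0 0 0.015 0; -1 0 0 0.03 0; -1 0 0 0.045 0; -1 0 0 0.06 0;-1 0 0 0.075 0'; python3 go.py -45 0 116
```

```text
clock: 2.87
tcp_pos: [0.5483, -0.0289, 0.2034]
tool_rot: [-0.063, 0.998, 0.0, 0.001]
wrist_force: [0.2, -0.4, 3.5]
finger_gap: 0.0005
clock: 3.28
tcp_pos: [0.5491, -0.0294, 0.1284]
tool_rot: [-0.063, 0.998, -0.0, 0.002]
wrist_force: [0.2, -0.3, 3.2]
finger_gap: 0.0006
t 3.28 tcp carrier [-45.6475  -1.3531 128.417 ] F(carrier) [-0.3652 -0.1903  3.2488] gap 0.6 twist to A 0.005 q [-0.0743  0.3473  1.7539  0.0001  1.0361 -1.7705]
shift mm [ 1.402   0.6635 12.4108]
```

```bash
python3 -m crank '-1 0 0 0.005 0; -1 0 0 0.009 0; -1 0 0 0.013 0; -1 0 0 0.015 0;-1 0 0 0.016 0'; python3 go.py -45 0 116
```

```text
clock: 3.7
tcp_pos: [0.5493, -0.0297, 0.1141]
tool_rot: [-0.063, 0.998, -0.001, 0.002]
wrist_force: [-4.1, -1.0, 13.3]
finger_gap: 0.0004
t 3.7 tcp carrier [-45.976   -1.4371 114.1222] F(carrier) [-0.5132  4.2088 13.3429] gap 0.4 twist to A 0.005 q [-0.0745  0.3614  1.773  -0.0008  1.0022 -1.7705]
shift mm [ 1.4235  0.9799 -1.8862]
```

```bash
python3 -m crank '-1 0 0 -0.03 0; -1 0 0 -0.065 0; -0.1 0 -0.04 -0.08 0; -0.1 0 -0.08 -0.08 0;-0.1 0 -0.12 -0.08 0'; python3 -m crank '-0.1 0 -0.03 0 0; -0.1 0 -0.05 0 0;-0.1 0 -0.05 0 0'; python3 go.py -213 0 42
python3 - <<'E'
from fit import *
for n in ['scene','side','wrist']:
    c=cap(n); save(c,n+'1')
    for l in ['lid_spot','keeper_seat','pivot','lever_tip','bail_bar']:
        for d in vision.tip_of(n,l)[:1]: print(n,l,round(d['score'],2),np.array(d['position']),pt(c,d['position']))
E
```

```text
clock: 4.12
tcp_pos: [0.5654, -0.1496, 0.197]
tool_rot: [-0.064, 0.998, -0.001, 0.005]
wrist_force: [0.4, 0.0, -0.9]
finger_gap: 0.0174
clock: 4.37
tcp_pos: [0.5726, -0.2031, 0.1975]
tool_rot: [-0.062, 0.998, -0.002, 0.006]
wrist_force: [-0.1, -0.4, -0.0]
finger_gap: 0.0374
t 4.37 tcp carrier [-220.9645   -3.663   197.503 ] F(carrier) [-0.3525  0.1365 -0.0115] gap 37.4 twist to A 0.003 q [-0.3602  0.3741  1.5243  0.0007  1.23   -2.0549]
shift mm [  5.5097   8.8358 155.4014]
scene lid_spot 0.59 [214.7 381. ] [ 0.5464 -0.0225  0.1158]
scene keeper_seat 0.87 [184.8 396.8] [ 0.5597 -0.1109  0.0796]
scene pivot 0.8 [193.1 391.8] [ 0.5525 -0.0714  0.1154]
scene lever_tip 0.83 [165.3 404. ] [ 0.5651 -0.1408  0.1051]
scene bail_bar 0.76 [160.3 414.7] [ 0.5633 -0.1965  0.0478]
side lid_spot 0.79 [279.6 303.4] [ 0.5487 -0.0263  0.115 ]
side pivot 0.55 [333.8 320.8] [ 0.5432 -0.1259  0.0919]
side lever_tip 0.89 [332.  334.9] [ 0.5602 -0.1418  0.1075]
side bail_bar 0.95 [379.6 351.1] [ 0.5662 -0.1992  0.0563]
wrist lid_spot 0.85 [239.7 599.8] [ 0.5483 -0.0249  0.1162]
wrist keeper_seat 0.83 [252.4 514.6] [ 0.5628 -0.0763  0.1184]
wrist pivot 0.85 [217.7 455.5] [ 0.556  -0.1015  0.0719]
wrist lever_tip 0.9 [234.2 403.9] [ 0.5631 -0.1451  0.1069]
wrist bail_bar 0.83 [211.4 319.2] [ 0.568  -0.2012  0.0565]
```

View pics/wrist1.png

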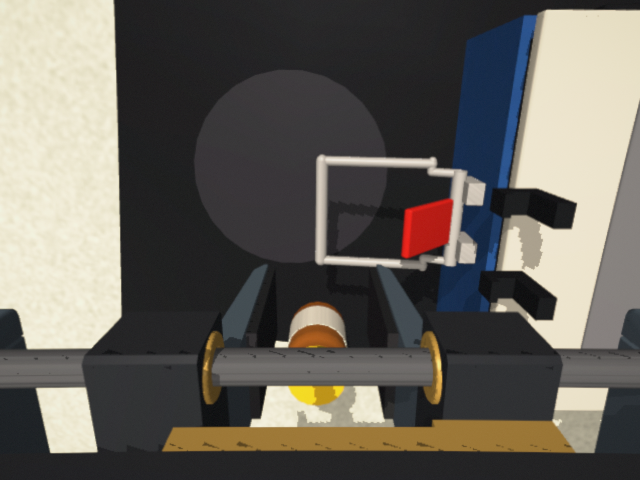

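```bash
python3 - <<'E'
from go import *
cams={n:cap(n) for n in['scene','side','wrist']}
o=[('scene','bail_bar',(160,414.5)),('side','bail_bar',(380.,351.3)),('wrist','bail_bar',(211.4,319.2)),
('scene','lever_tip',(165.3,404)),('side','lever_tip',(332,334.9)),('wrist','lever_tip',(234.2,403.9)),
('scene','lid_spot',(214.7,381)),('side','lid_spot',(279.6,303.4)),('wrist','lid_spot',(239.7,599.8)),('wrist','keeper_seat',(252.4,514.6)),('wrist','pivot',(217.7,455.5))]
p,r=fit(o,P+[.036,.3,0],cams); print(p)
for a,b in zip(o,r): print(a[:2],b)
for k in ['keeper_seat','bail_bar','lever_tip','lid_spot']: print(k,W2C(model(p)[k])*1000)
print('tri bar',W2C(tri(list(cams.values()),[x[2] for x in o[:3]]))*1000)
E
```

```text
[0.5445 0.0129 1.6866 0.0449 0.2778 0.0012]
('scene', 'bail_bar') [-2.9153 -1.3991]
('side', 'bail_bar') [1.1775 1.4797]
('wrist', 'bail_bar') [0.1293 2.8031]
('scene', 'lever_tip') [-1.1366  2.1656]
('side', 'lever_tip') [1.4368 2.2   ]
('wrist', 'lever_tip') [-0.5737  1.4983]
('scene', 'lid_spot') [-2.4129 -0.1423]
('side', 'lid_spot') [-0.5899  0.1406]
('wrist', 'lid_spot') [ 0.8853 -1.429 ]
('wrist', 'keeper_seat') [-2.8949  1.6894]
('wrist', 'pivot') [ 0.3409 -0.7653]
keeper_seat [-101.8075   -1.2935  134.9491]
bail_bar [-216.8558   -0.7176   50.9096]
lever_tip [-161.7037   -0.9937  106.2144]
lid_spot [-42.5867  -1.5899 116.2726]
tri bar [-215.5089    1.3283   50.2643]
```

```bash
python3 -m crank '-0.1 0.003 0.0055 0.03 0; -0.1 0.003 0.0055 0.065 0; -0.1 0.003 0.0055 0.1 0; -0.1 0.003 0.0055 0.13 0;-0.1 0.003 0.0055 0.157 0'; python3 go.py -215 0 40;  python3 -m crank '-1 0 0 0 0;-1 0 0 0 0;-1 0 0 0 0;-1 0 0 0 0;-1 0 0 0 0' 12; python3 go.py -215 0 40
```

```text
clock: 5.83
tcp_pos: [0.569, -0.1943, 0.0382]
tool_rot: [-0.064, 0.998, -0.001, 0.005]
wrist_force: [-0.2, -1.2, 0.3]
finger_gap: 0.0413
t 5.83 tcp carrier [-211.7405   -1.1922   38.1738] F(carrier) [-1.211   0.3488  0.2791] gap 41.3 twist to A 0.007 q [-0.349   0.5123  1.7401  0.0021  0.88   -2.0486]
shift mm [ 1.1977 -3.2565 -1.8279]
clock: 6.25
tcp_pos: [0.5717, -0.1986, 0.0409]
tool_rot: [-0.065, 0.998, -0.006, 0.008]
wrist_force: [0.4, -17.8, -2.3]
finger_gap: 0.0105
t 6.25 tcp carrier [-216.3403   -3.3051   40.9207] F(carrier) [-17.6673   1.7734  -2.3131] gap 10.5 twist to A 0.01 q [-0.3508  0.51    1.7359 -0.0059  0.8767 -2.0484]
shift mm [3.3051 1.3837 0.8542]
```

```bash
python3 -m crank '-1 0.001 -0.001 -0.007 0;-1 0.002 -0.0015 -0.0145 0;-1 0.002 -0.0005 -0.025 0;-1 0.002 0.001 -0.036 0;-1 0.002 0.005 -0.046 0'; python3 go.py -204 -1 100
python3 - <<'E'
from fit import *
for n in ['scene','side']:
    c=cap(n); save(c,n+'2')
    for l in ['lever_tip','bail_bar','keeper_seat']:
        for d in vision.tip_of(n,l)[:1]: print(n,l,round(d['score'],2),np.array(d['position']),pt(c,d['position']))
cv2.imwrite('pics/side2c.png',cv2.resize(cv2.imread('pics/side2.png')[200:420,200:460],None,fx=2.5,fy=2.5))
E
```

```text
clock: 6.67
tcp_pos: [0.5697, -0.1915, 0.0887]
tool_rot: [-0.064, 0.998, -0.004, 0.01]
wrist_force: [3.7, 5.1, -4.4]
finger_gap: 0.009
t 6.67 tcp carrier [-209.0486   -2.2102   88.6774] F(carrier) [ 4.6455 -4.2584 -4.3985] gap 9.0 twist to A 0.008 q [-0.3431  0.4509  1.6971 -0.0005  0.9718 -2.0422]
shift mm [  0.953    4.9415 -11.3942]
scene lever_tip 0.57 [161.7 404.8] [ 0.5559 -0.1094  0.1707]
scene keeper_seat 0.82 [179.3 393.5] [ 0.5696 -0.1134  0.0875]
side lever_tip 0.89 [325.7 334.6] [ 0.5399 -0.1886  0.1827]
side bail_bar 0.59 [359.8 350.9] [ 0.5581 -0.2103  0.124 ]
side keeper_seat 0.96 [295.2 317.4] [ 0.539  -0.1211  0.1764]
```

View pics/side2c.png

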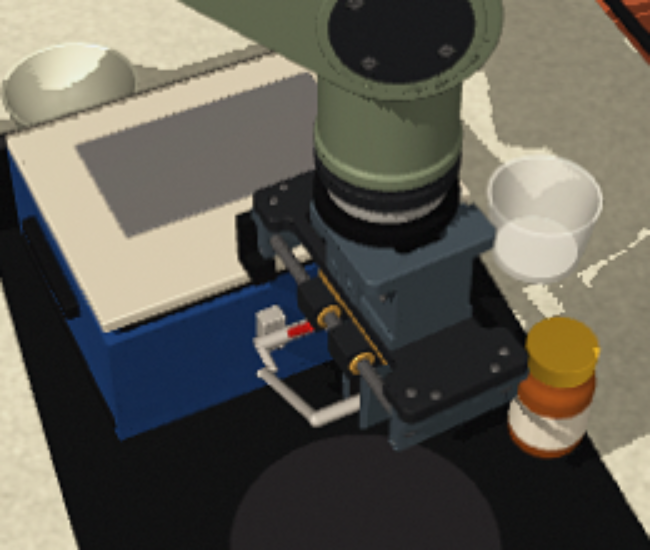

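```bash
python3 -m crank '-1 0.001 0.004 -0.0145 0;-1 0.001 0.0135 -0.026 0;-1 0.001 0.0305 -0.0395 0;-1 0.001 0.0505 -0.048 0;-1 0.001 0.065 -0.050 0'; python3 go.py -115 -1 135;  python3 -m crank '-1 0 0 0 0'; python3 go.py -115 -1 135
python3 - <<'E'
from fit import *
for n in ['scene','side']:
    c=cap(n); save(c,n+'3')
    for l in ['lever_tip','bail_bar','keeper_seat']:
        for d in vision.tip_of(n,l)[:1]: print(n,l,round(d['score'],2),np.array(d['position']),pt(c,d['position']))
cv2.imwrite('pics/side3c.png',cv2.resize(cv2.imread('pics/side3.png')[200:420,200:460],None,fx=2.5,fy=2.5))
E
```

```text
clock: 7.48
tcp_pos: [0.5603, -0.125, 0.1389]
tool_rot: [-0.065, 0.998, -0.005, 0.012]
wrist_force: [3.3, -0.4, -8.8]
finger_gap: 0.0082
t 7.48 tcp carrier [-141.9021   -0.8665  138.903 ] F(carrier) [-0.8024 -3.2115 -8.8324] gap 8.2 twist to A 0.009 q [-0.2385  0.3624  1.7005 -0.002   1.0534 -1.9377]
shift mm [-0.2801 26.9404  3.6206]
clock: 7.57
tcp_pos: [0.5601, -0.1223, 0.1393]
tool_rot: [-0.066, 0.998, -0.004, 0.012]
wrist_force: [2.4, 0.5, -13.3]
finger_gap: 0.0085
t 7.57 tcp carrier [-139.2324   -1.0063  139.2749] F(carrier) [  0.2093  -2.4449 -13.3283] gap 8.5 twist to A 0.01 q [-0.2348  0.3606  1.7022 -0.0004  1.0528 -1.9368]
shift mm [-0.1503 24.2712  4.0456]
scene keeper_seat 0.61 [185.2 395.6] [ 0.5607 -0.1075  0.082 ]
side lever_tip 0.58 [323.1 332.1] [ 0.5596 -0.1309  0.1166]
side bail_bar 0.82 [306.7 328.8] [ 0.5495 -0.1409  0.1682]
side keeper_seat 0.68 [295.8 317.8] [ 0.5403 -0.1191  0.1727]
```

View pics/side3c.png

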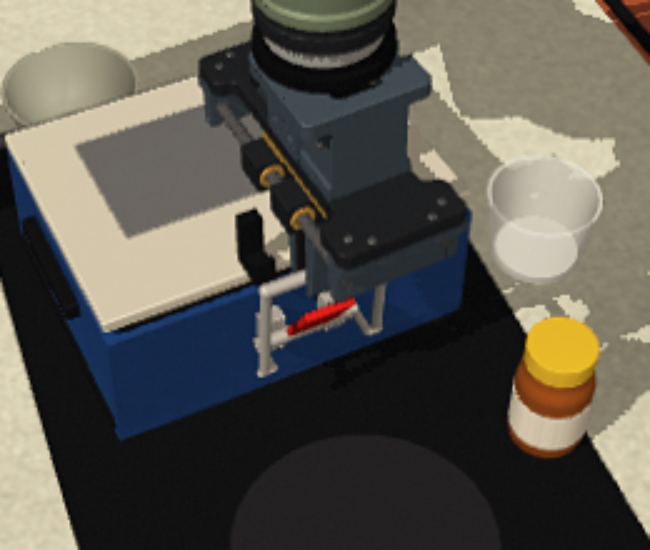

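```bash
python3 -m crank '-1 0 0.007 0 0;-1 0 0.013 0.001 0;-1 0 0.019 0.002 0;-1 0 0.025 0.003 0;-1 0 0.025 0.003 0'; python3 go.py -115 -1 135;  python3 -m crank '-0.6 0 0 0 0;-0.6 0 0 0 0; -0.6 0 0 -0.008 0; -0.6 0 0 -0.02 0;-0.6 0 0 -0.05 0'; python3 -m crank '-1 0 0 -0.02 0; -1 0 -0.02 -0.02 0;-1 0 -0.04 -0.02 0;-1 0 -0.05 -0.02 0;-1 0 -0.06 -0.02 0'
python3 go.py -120 -1 140
python3 - <<'E'
from go import *
cams={n:cap(n) for n in ['scene','side','wrist']}
for n,c in cams.items():
    save(c,n+'4')
    for l in ['lever_tip','bail_bar','keeper_seat','lid_spot']:
        for d in vision.tip_of(n,l)[:1]: print(n,l,round(d['score'],2),np.array(d['position']),W2C(pt(c,d['position'])))
E
```

```text
clock: 8.38
tcp_pos: [0.5576, -0.0997, 0.1365]
tool_rot: [-0.065, 0.998, -0.005, 0.013]
wrist_force: [1.4, 0.6, 1.8]
finger_gap: 0.0087
t 8.38 tcp carrier [-116.5517   -1.3004  136.5228] F(carrier) [ 0.3903 -1.508   1.8212] gap 8.7 twist to A 0.008 q [-0.1959  0.3526  1.7227 -0.0028  1.039  -1.8946]
shift mm [0.3248 1.5709 1.4979]
clock: 8.8
tcp_pos: [0.5537, -0.099, 0.184]
tool_rot: [-0.065, 0.998, -0.004, 0.009]
wrist_force: [0.1, -0.3, -0.2]
finger_gap: 0.0181
clock: 9.22
tcp_pos: [0.5609, -0.1592, 0.2047]
tool_rot: [-0.064, 0.998, -0.003, 0.008]
wrist_force: [-0.3, 0.3, -0.1]
finger_gap: 0.0009
t 9.22 tcp carrier [-175.9908    2.6416  204.6785] F(carrier) [ 0.3785  0.2968 -0.0529] gap 0.9 twist to A 0.008 q [-0.296   0.3286  1.5753 -0.0006  1.2195 -1.9952]
shift mm [-3.0209 56.4763 64.2872]
scene lever_tip 0.77 [165.6 402.6] [-0.2188 -0.0172  0.0018]
scene bail_bar 0.48 [185.2 396.6] [-0.0959  0.0037  0.135 ]
scene keeper_seat 0.63 [181.5 396.3] [-0.1002  0.0007  0.1394]
scene lid_spot 0.57 [212.7 383.5] [-0.0445  0.0029  0.1153]
side lever_tip 0.64 [323.5 333.5] [-0.1482 -0.0016  0.1151]
side bail_bar 0.69 [291.4 318.2] [-0.0988 -0.0002  0.1405]
side keeper_seat 0.83 [295.9 320.4] [-0.0934 -0.0069  0.1219]
side lid_spot 0.64 [276.7 304.9] [-0.038  -0.0063  0.1155]
wrist lever_tip 0.89 [243.2 363.9] [-0.1491 -0.0007  0.1184]
wrist bail_bar 0.62 [255.4 447.9] [-0.1014  0.0004  0.1423]
wrist keeper_seat 0.68 [253.6 442.3] [-0.1042  0.0008  0.1403]
wrist lid_spot 0.61 [243.4 526.8] [-0.043  -0.0006  0.1164]
```

View pics/wrist4.png

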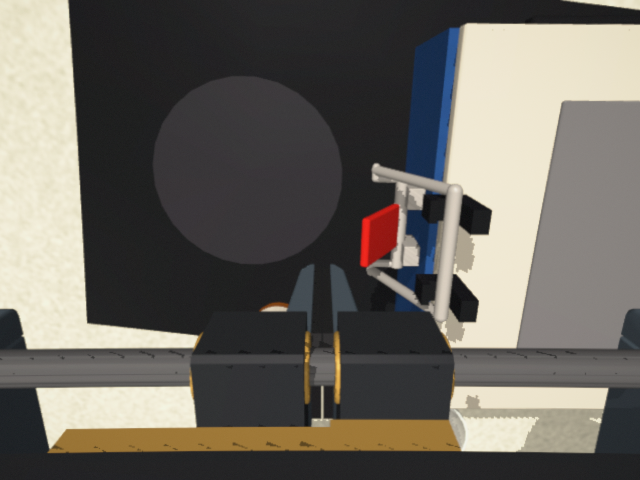

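```bash
python3 -m crank '-1 -0.002 0.026 0 0;-1 -0.0035 0.052 0.02 0;-1 -0.0035 0.052 0.04 0;-1 -0.0035 0.052 0.055 0;-1 -0.0035 0.052 0.06 0'; python3 go.py -124 -1 110
```

```text
clock: 10.38
tcp_pos: [0.5575, -0.1058, 0.1419]
tool_rot: [-0.065, 0.998, -0.003, 0.007]
wrist_force: [-0.0, -0.1, 0.6]
finger_gap: 0.0004
t 10.38 tcp carrier [-122.5838   -0.395   141.8518] F(carrier) [-0.1375  0.0322  0.5683] gap 0.4 twist to A 0.01 q [-0.2065  0.3554  1.703  -0.0027  1.0688 -1.9065]
shift mm [-0.1858 -1.1989 31.8659]
```

```bash
python3 -m crank '-1 0 -0.001 0.01 0;-1 0 -0.0015 0.02 0;-1 0 -0.0015 0.03 0;-1 0 -0.0015 0.031 0'; python3 go.py -128 -1 112; python3 -m crank '-1 0 -0.006 0 0;-1 0 -0.011 0.004 0;-1 0 -0.017 0.009 0;-1 0 -0.022 0.015 0;-1 0 -0.027 0.023 0'; python3 go.py -155 -1 90;
```

```text
clock: 10.72
tcp_pos: [0.5571, -0.1075, 0.109]
tool_rot: [-0.065, 0.998, -0.003, 0.005]
wrist_force: [0.1, 0.5, -0.5]
finger_gap: 0.0001
t 10.72 tcp carrier [-124.2307    0.1929  108.9551] F(carrier) [ 0.4751 -0.1575 -0.5255] gap 0.1 twist to A 0.009 q [-0.2096  0.3882  1.7443 -0.0028  0.9979 -1.9089]
shift mm [-1.1877 -3.798  -3.0111]
clock: 11.13
tcp_pos: [0.5613, -0.1356, 0.087]
tool_rot: [-0.065, 0.998, -0.003, 0.006]
wrist_force: [-1.6, 0.6, 5.5]
finger_gap: 0.0006
t 11.13 tcp carrier [-152.5845   -0.6372   87.007 ] F(carrier) [0.8322 1.5284 5.4621] gap 0.6 twist to A 0.009 q [-0.2556  0.4242  1.7488 -0.0028  0.9554 -1.9545]
shift mm [-0.3751 -2.4396 -2.9718]
```

```bash
python3 -m crank '-1 0 0 -0.03 0;-1 0 -0.01 -0.055 0.1;-1 0 -0.0135 -0.055 0.22;-1 0 -0.0135 -0.055 0.34;-1 0 -0.0135 -0.055 0.46';  python3 -m crank '-1 0 0 0 0.12;-1 0 0 0 0.24;-1 0 0 0 0.36;-1 0 0 0 0.48;-1 0 0 0 0.6'; python3 go.py -166 -1 90
python3 - <<'E'
from go import *
cams={n:cap(n) for n in ['scene','side']}
for n,c in cams.items():
    save(c,n+'5')
    for l in ['lever_tip','bail_bar','keeper_seat','lid_spot']:
        for d in vision.tip_of(n,l)[:1]: print(n,l,round(d['score'],2),np.array(d['position']),W2C(pt(c,d['position'])))
cv2.imwrite('pics/side5c.png',cv2.resize(cv2.imread('pics/side5.png')[200:420,200:460],None,fx=2.5,fy=2.5))
E
```

```text
clock: 11.55
tcp_pos: [0.5629, -0.1498, 0.1425]
tool_rot: [0.168, 0.986, -0.002, 0.007]
wrist_force: [0.7, 0.4, -0.7]
finger_gap: 0.0004
clock: 11.97
tcp_pos: [0.5631, -0.1506, 0.1422]
tool_rot: [0.454, 0.891, 0.0, 0.008]
wrist_force: [-0.6, -0.5, 0.1]
finger_gap: 0.0005
t 11.97 tcp carrier [-167.6885   -0.567   142.1766] F(carrier) [-0.3902  0.6105  0.0863] gap 0.5 twist to A -1.064 q [-0.2797  0.3772  1.6674 -0.0028  1.0814 -0.9055]
shift mm [ 1.9859  0.7981 52.1618]
scene lever_tip 0.6 [166.7 407.7] [-0.1679  0.0021  0.0897]
scene bail_bar 0.74 [186.5 397.8] [-0.0977  0.0061  0.1292]
scene keeper_seat 0.6 [182.9 395.3] [-0.1011 -0.0006  0.1316]
side lever_tip 0.94 [344.7 339.6] [-0.1708 -0.001   0.0889]
side lid_spot 0.6 [278.6 300.6] [-0.1711  0.0624  0.2622]
```

View pics/side5c.png

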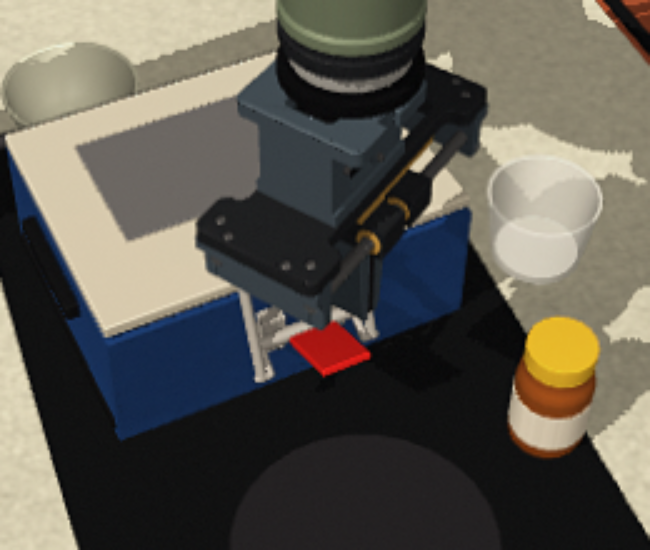

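```bash
python3 -m crank '-1 0 0 0.01 0.12;-1 0 0 0.02 0.24;-1 0 0 0.03 0.36;-1 0 0 0.04 0.48;-1 0 0 0.045 0.51';  python3 -m crank '-1 0 0 0.007 0;-1 0 0 0.014 0;-1 0 0 0.02 0;-1 0 0 0.026 0;-1 0 0 0.032 0'; python3 go.py -166 -1 50
```

```text
clock: 12.88
tcp_pos: [0.563, -0.1499, 0.0962]
tool_rot: [0.663, 0.748, 0.002, 0.007]
wrist_force: [-0.1, 0.7, 0.2]
finger_gap: 0.0006
clock: 13.3
tcp_pos: [0.5641, -0.1506, 0.0644]
tool_rot: [0.663, 0.749, 0.002, 0.007]
wrist_force: [1.4, -1.9, 3.8]
finger_gap: 0.0004
t 13.3 tcp carrier [-167.7961   -1.5715   64.3614] F(carrier) [-2.0619 -1.1539  3.8014] gap 0.4 twist to A -1.571 q [-0.2791  0.4568  1.761  -0.0031  0.9085 -0.3982]
shift mm [ 1.915  -0.7611 14.3372]
```

```bash
python3 -m crank '-1 0 0 0.004 0;-1 0 0 0.008 0;-1 0 0 0.012 0;-1 0 0 0.015 0;-1 0 0 0.018 0'; python3 go.py -166 -1 50
```

```text
clock: 13.72
tcp_pos: [0.5642, -0.1497, 0.0512]
tool_rot: [0.663, 0.748, 0.003, 0.007]
wrist_force: [-14.4, 4.9, 53.8]
finger_gap: 0.0005
t 13.72 tcp carrier [-166.9578   -1.8184   51.2274] F(carrier) [ 6.6257 13.705  53.7515] gap 0.5 twist to A -1.571 q [-0.2786  0.4718  1.775  -0.0011  0.8794 -0.3987]
shift mm [ 0.966  -0.8352  1.2095]
```

```bash
python3 -m crank '-1 0 0 0.001 0;-1 0 0 0.001 0;-1 0 0 0.001 0'; python3 -m crank '-1 0 0 -0.03 0;-1 0 0 -0.07 0;-1 0 0 -0.1 0;-1 0.06 0 -0.13 0;-1 0.1 0 -0.15 0'; python3 -m crank '-1 0.03 0 0 0;-1 0.06 0 0 0;-1 0.09 0 0 0;-1 0.12 0 0 0;-1 0.12 0 0 0'; python3 go.py
python3 - <<'E'
from go import *
cams={n:cap(n) for n in ['scene','side','wrist']}
for n,c in cams.items():
    save(c,n+'6')
    for l in ['lever_tip','bail_bar','keeper_seat','lid_spot']:
        for d in vision.tip_of(n,l)[:1]: print(n,l,round(d['score'],2),np.array(d['position']),W2C(pt(c,d['position'])))
cv2.imwrite('pics/side6c.png',cv2.resize(cv2.imread('pics/side6.png')[220:400,240:440],None,fx=3,fy=3))
E
```

```text
clock: 13.97
tcp_pos: [0.5642, -0.1495, 0.0523]
tool_rot: [0.663, 0.749, 0.003, 0.007]
wrist_force: [-3.2, -0.4, 16.6]
finger_gap: 0.0004
clock: 14.38
tcp_pos: [0.5529, -0.075, 0.19]
tool_rot: [0.664, 0.747, 0.003, 0.007]
wrist_force: [0.7, 0.3, 0.0]
finger_gap: 0.0006
clock: 14.8
tcp_pos: [0.5372, 0.0489, 0.1883]
tool_rot: [0.663, 0.749, 0.004, 0.006]
wrist_force: [-0.4, 0.2, -0.2]
finger_gap: 0.0004
t 14.8 tcp carrier [ 33.5192   1.0378 188.3353] F(carrier) [ 0.2151  0.4    -0.2463] gap 0.4 twist to A -1.57 q [ 0.0713  0.2753  1.6962 -0.003   1.1571 -0.0495]
side lever_tip 0.78 [362.1 337.7] [-0.1684 -0.0005  0.0418]
side bail_bar 0.59 [297.  319.6] [-0.1018 -0.0011  0.1302]
side keeper_seat 0.95 [301.6 319. ] [-0.1067  0.0024  0.1261]
side lid_spot 0.91 [280.1 298.9] [-0.0365  0.0041  0.1107]
wrist lever_tip 0.66 [424.1 322.1] [-0.1676 -0.0018  0.0444]
wrist lid_spot 0.65 [347.7 325.9] [0.0641 0.0006 0.2802]
```

View pics/side6c.png

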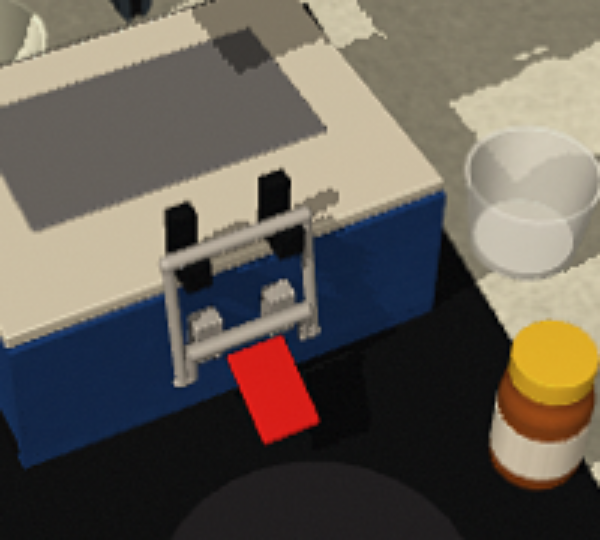

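The side view shows the bar hooked in both keepers, the lever down, the lid flush, and the jar, cup and bowl undisturbed.

```bash
python3 -c "
from cell import ctrl
print(ctrl.hand_in())"
```

```text
the job is handed in; nothing more can be done
None
```

The egg carrier is closed and latched, and I handed the job in at about 15 s on the robot's clock. The hand-in gave no verdict.

What I did:
1. Pressed the lid down onto its seal.
2. Pinched the bail, swung it up and over, which drew the lever fully up, and released it behind the keepers' lips.
3. Pushed the lever outward, then down until it hit its stop, with 54 N at the wrist.
4. Backed the gripper off. It touched nothing at hand-in, with wrist force about 0.

Last checks, from the side camera after letting go:
- **Lid:** its top at the press point stands 110.7 mm above the work surface, against 110 mm when flush.
- **Lever:** its tip is 42–44 mm above the work surface. The stop is about 39 mm at mid-thickness plus about 3 mm to the upper face, so it is down. Only the wrist camera's 44 mm is slightly high.
- **Bail:** the bar lies in both keepers in the picture. The readings put bar and seat about 5 mm apart front to back and 4 mm in height, which is detection scatter, so the tight seat tolerances are not confirmed by number.
- **Jar and cup:** they stand where they were in the side picture. The bowl is only partly in the last crop; I did not measure any of the three.
- **Missed detections:** the scene camera found none of the latch parts in its last picture, and the wrist camera's lid reading was wrong because the gripper was in view.

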